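# Basket of gun parts off the drain hook and into the parts cleaner

### The job

Lift the wire basket, with the brass air cap lying in it, up and off the hook of its drain stand and lower it gently into the tank of the parts cleaner until it stands flat on the tank floor, then let go of it. Then turn the cleaner's dial clockwise to the mark with two pips and leave it there. Keep the air cap in the basket and leave the red bottle, the coupler and the spanner where they are.

Things in the scene. Friction and masses are not known exactly. Their poses are not given: they have to be found in the camera images.
- basket: square steel wire basket 70 x 70 x 50 mm, open on top, floor 3 mm, 0.22 kg; origin: centre of its underside, z up. A rigid 6 mm wire bail rises from its -y and +y sides to a bar along y, 100 mm above the underside; on the bar a black grip block, 16 mm (x) by 40 mm (y), 102 to 134 mm above the underside. Hangs by the bar on the hook, 76 mm above the bench, axes parallel to the stand's
- basket_grip (a point): point in the black grip block, 122 mm above the basket's underside, 20 mm above the block's lower edge, 12 mm below its top; axes as the basket. The hook's prongs lie under the middle of the block and turn up in front of it, so take the block from above by its two ends, 40 mm apart along y, fingertips above the bar
- air_cap: brass air cap of a spray gun, a disc 25 mm across and 13 mm tall, lying loose on the basket's floor; origin at the centre of its underside
- stand: fixed drain stand: dark steel base plate 140 x 120 x 8 mm, a 14 mm post 178 mm tall standing 72 mm to the stand's +x of its origin, and from the post top a hook that points to the stand's -x. Origin on the bench under the hook's saddle; z up
- hook_saddle (a point): lowest point of the hook, where the bail bar rests, 173 mm above the bench; axes as the stand. Two parallel 6 mm steel prongs, 16 mm apart along y, turn up from here to tips 19 mm towards the stand's -x, 187 mm above the bench. Lift the basket about 25 mm (15 at least to clear the tips, 40 at most or its rim meets the prongs from below), then bring it away towards -x
- cleaner: fixed parts cleaner, a grey box 140 mm (x) by 260 mm (y) by 100 mm tall on rubber feet; origin on the bench under its centre. Square steel-lined tank in its +y half, dial on top of its -y half
- tank_floor (a point): centre of the tank's floor, 26 mm above the bench; the opening is 94 x 94 mm along the cleaner's x and y, its rim 74 mm above the floor (100 mm above the bench)
- dial (a joint): angle of the cleaner's dial, rad, 0 to 1.9, growing clockwise seen from above; stays where it is left. Marks: a bar at 0 (off), one pip at 0.6, two pips at 1.2 (wanted), three pips at 1.8. The pointer's direction, anticlockwise from the cleaner's +x, is 0.9 minus this value. It starts between the bar and the one-pip mark
- dial_grip (a point): point on the dial's upright axis at the height to grip, 125 mm above the bench; x axis along the bar grip, towards the end with the white pointer line. Bar grip 46 mm long, 14 mm wide, 105 to 133 mm above the bench, on a round skirt 50 mm across, 4 mm thick, on the cleaner's top
- bottle: bystander: upright red bottle with dark cap, 54 mm across, 207 mm tall; origin at the centre of its underside
- hose_coupler: bystander: upright steel hose coupler, 20 mm across, 51 mm tall; origin at the centre of its underside
- small_spanner: bystander: steel open-end spanner lying flat, 24 x 116 x 6 mm, long along its y; origin at the centre of its underside
Mind the look-alikes: they are no part of the job. What is shaped like the basket but purple is not meant.

How it is judged (in metres and radians):
On the way, in this order (a step that is already met when the one before it is completed fails the run):
1. the basket is lifted off the hook and clear of the stand (contact force between basket and stand below 0.05 N and z of basket_grip in the frame of hook_saddle above 0.04 m), for 0.1 s.
2. the basket stands flat on the tank floor, air cap in it, released (x of basket in the frame of tank_floor between -0.016 and 0.016 m and y of basket in the frame of tank_floor between -0.016 and 0.016 m and z of basket in the frame of tank_floor below 0.004 m and angle between basket's own z axis and vertical below 0.08 rad and z of air_cap in the frame of basket below 0.03 m and horizontal distance between air_cap and basket below 0.04 m and contact force between the fingers and basket below 0.05 N), for 0.2 s.
3. the dial points to the two-pip mark (value of joint dial between 1.05 and 1.35 rad), for 0.2 s.
At the end, for the whole second after the job is handed in: The basket stands at rest in the tank, its underside within 4 mm of the tank floor and within 16 mm of the tank's centre along both axes, tilted less than 0.08 rad; the air cap rests in the basket; the dial stands still within 0.15 rad of the two-pip mark (1.05 to 1.35 rad) (all of step 3 and x of basket in the frame of tank_floor between -0.016 and 0.016 m and y of basket in the frame of tank_floor between -0.016 and 0.016 m and z of basket in the frame of tank_floor below 0.004 m and angle between basket's own z axis and vertical below 0.08 rad and z of air_cap in the frame of basket below 0.03 m and horizontal distance between air_cap and basket below 0.04 m and linear speed of basket below 0.02 m/s and linear speed of air_cap below 0.03 m/s and velocity of joint dial between -0.05 and 0.05 rad/s); the robot touches nothing.
It fails at once if the air cap leaves the basket (z of air_cap in the frame of basket above 0.05 m or horizontal distance between air_cap and basket above 0.055 m).
It fails at once if the basket is dropped (falls faster than 0.6 m/s with no finger on it) (contact force between the fingers and basket below 0.05 N and linear speed of basket above 0.6 m/s).
It fails at once if the bottle, the coupler or the spanner is moved more than 30 mm (distance of any of bottle, hose_coupler, small_spanner from where it was at the start of the episode above 0.03 m).
It also fails if it takes over 64 s, if anything falls off the work surface, if the arm or the gripper's body presses on something with over 40 N, if the wrist force passes 120 N, or if a joint passes its speed limit or range.

### The arm

A 6-joint arm with a two-finger parallel gripper is mounted at the origin on a cart in front of the work surface, level with it; the furniture and walls round the work are solid. World frame = base frame: x ahead of the robot, y to its left, z up, the work surface at z = 0. Lengths are in m, angles in degrees, forces in N, time in s.
With the tool pointing down it reaches from about 0.35 to 0.875 m from the base axis. Payload 4.2 kg.
Tool frame: the origin (TCP) lies midway between the tips of the shut fingers; the grasp point (between the pads) lies 19 mm behind it; z points along the fingers, y is the line along which they close (so a half turn about z gives the same grasp; the last joint's range is limited). The gripper opens to 87 mm and grips with 3 to 60 N. Pads are 19 mm wide; open, the fingers measure 117 mm over their backs; the gripper's body (75 mm by 190 mm) begins 51 mm behind the grasp point.
Start: joints at [92.166, 22.042, 0.453, 0, -68.411, -14.817], TCP at [0.137, 0.61, 0.223] pointing down, gripper open.
Joint ranges: [-179.83, 179.83], [-69.29, 118.12], [-61.27, 80.66], [-181.25, 117.63], [-171.15, -9.14], [-177.46, 177.46]. Speed limits (degrees/s): [159.86, 159.86, 180, 180, 180, 180].

### API

Orientations are given as [roll, pitch, yaw] about the fixed x, y, z axes, in that order (R = Rz(yaw) Ry(pitch) Rx(roll)).
In Python, from workcell import env gives the robot as it stands. The module is installed in compiled form; this text tells all that it offers. Calls block until the motion is done:
- env.goto(position, orientation): joint-space move of the TCP to a pose.
- env.move_straight(position, rotation=None, rate=0.15, force_limit=None): straight line of the TCP; rotation=None keeps the orientation; rate is the mean speed in m/s. With force_limit (N) it stops when the force on the tool has changed by that much, and returns True; else False.
- env.set_joints(angles): joint-space move.
- env.gripper_to(opening, grasp_force=None): opening from 0.0 (shut) to 1.0 (fully open); grasp_force is the grip in N (None keeps the last); returns when the fingers have stopped.
- env.dwell(seconds).
- env.inverse_kinematics(position, orientation): joint angles nearest the present ones, or None.
- env.read_state(): the state.
- env.grab_frame(name): name is "scene" or "top" or "wrist"; returns a dict with "image" (400x640x3 uint8, blue, green, red), "fx", "fy", "cx", "cy" (pixels), "D" ([k1, k2, p1, p2, k3] as OpenCV has them; the pictures are not rectified), "position" and "orientation" of the camera in the world. Camera axes: x right, y up, looking along -z (the intrinsics and any distortion apply to the point x, -y, -z); pixel columns grow to the right and rows downward; lengths in m; the calibration is good to about 2 mm. A picture is of the moment at which its call begins. There is no depth.
A pose or a line that the arm cannot do raises env.Unreachable and nothing moves.
- env.close_job(): hands the job in; it is judged then, once.
Trained networks look in a picture, given as the dict that the camera call returned (one of the last four; its "shot" number tells which), for a name from the list of things; names that differ only in an ending like _2 or _b are one class to them, and where a whole thing is asked for, a point or a joint stands for the part that bears it (a point fixed in the world has none). Each returns a list of dicts, best first, with "score" (0 to 1); they miss things now and then, are a little off and sometimes report something else, mostly with a low value. They report only what shows in the picture. A call takes as long as a camera call. They do not tell look-alikes from the thing itself.
- env.search_frame(picture, thing): "xyz" ([x, y, z] in m, in world coordinates, good to about 4 mm: the middle of the surface that is visible of it).
- env.trace(picture, thing): "mask" (400x640 bool, what is visible of it).
The state is a dict: "clock": time; "joint_positions": joint angles; "qvel": joint speeds; "joint_torque": joint torques, N m; "position": TCP position; "tool_rot": TCP orientation; "force": force on the tool from outside, world axes, zero at the start; "wrist_torque": the same for the moment, N m; "opening": opening from 0.0 (shut) to 1.0 (fully open); "finger_force": force on a finger pad.
Only numpy, scipy, OpenCV 4.12 (cv2) and the standard library are available. Lean on these libraries where they do the work, as an engineer would, in place of code of your own. Each camera call takes 0.05 s, during which the arm holds its last target. There are 200 camera calls.

## Working session

There is one attempt and no reset: what is moved stays moved. The work goes in short steps, each a Python script; the robot and the scene stay as the last script left them, time stands still between calls to the robot, and variables do not carry over. Pictures are saved under pics/ and viewed, at most 12 in all, crops included, and the job is handed in when it is done.

```bash
mkdir -p pics; python3 - <<'E'
from workcell import env
import cv2
for n in ("scene","top"):
    p=env.grab_frame(n); cv2.imwrite(f"pics/{n}0.png",p["image"])
    print(n,p["fx"],p["position"],p["orientation"],p["D"])
    for t in ("basket","basket_grip","air_cap","stand","cleaner","dial","dial_grip","bottle","hose_coupler","small_spanner"):
        try: print(t,[(r["xyz"],round(r["score"],2)) for r in env.search_frame(p,t)][:4])
        except Exception as e: print(t,e)
print(env.read_state())
E
```

```text
scene 405.7561329407846 [-0.17155007 -0.38494647  0.90536593] [ 47.9755423   -0.17926522 -60.31012282] [-0.04154667  0.          0.          0.          0.        ]
basket [([0.4836, 0.3345, 0.0384], 0.6), ([0.345, 0.2966, 0.0387], 0.58)]
basket_grip [([0.3476, 0.2977, 0.0374], 0.97), ([0.4839, 0.3362, 0.0404], 0.93), ([0.4958, 0.1598, 0.1167], 0.89)]
air_cap [([0.4992, 0.1579, 0.0865], 0.58)]
stand [([0.5074, 0.1586, 0.0097], 0.77)]
cleaner [([0.5073, -0.1727, 0.0969], 0.94), ([0.4967, 0.1591, 0.1176], 0.28), ([0.3728, 0.0279, 0.0339], 0.22)]
dial [([0.5502, -0.2446, 0.1134], 0.6)]
dial_grip [([0.5067, 0.1571, 0.0075], 0.24)]
bottle [([0.4945, 0.1608, 0.1145], 0.72), ([0.7201, 0.0605, 0.1155], 0.59), ([0.5089, -0.1732, 0.0963], 0.48)]
hose_coupler [([0.3709, 0.0279, 0.0328], 0.65)]
small_spanner [([0.734, -0.1097, 0.005], 0.51)]
top 507.9132235436234 [0.34015978 0.01005047 1.44527249] [  8.37708287   0.47170777 -91.2078086 ] [-0.04510363  0.          0.          0.          0.        ]
basket [([0.4831, 0.3365, 0.0378], 0.72), ([0.335, 0.2984, 0.0487], 0.7), ([0.4989, 0.1557, 0.1233
[... 502 characters left out ...]
56], 0.56)]
{'clock': 1.1, 'joint_positions': array([ 9.21660711e+01,  2.20417235e+01,  4.52373534e-01, -1.13662894e-03,
       -6.84114321e+01, -1.48170719e+01]), 'qvel': array([ 0.06765733,  0.01801113,  0.03228719,  0.01709455, -0.08895622,
       -0.08719094]), 'joint_torque': array([-1.15802683e-03, -3.90479565e+01,  1.87621415e+01,  4.22465488e+00,
        1.54513330e-02, -2.24049694e-05]), 'position': array([0.13684379, 0.60980773, 0.22254494]), 'tool_rot': array([ 1.79998974e+02,  8.21738943e-04, -1.26514190e+01]), 'force': array([-0.26408386,  0.35434873, -0.42607624]), 'wrist_torque': array([-0.05666357,  0.01200065,  0.01297154]), 'finger_force': 0.0, 'opening': 1.000720389543461}
```

View pics/scene0.png

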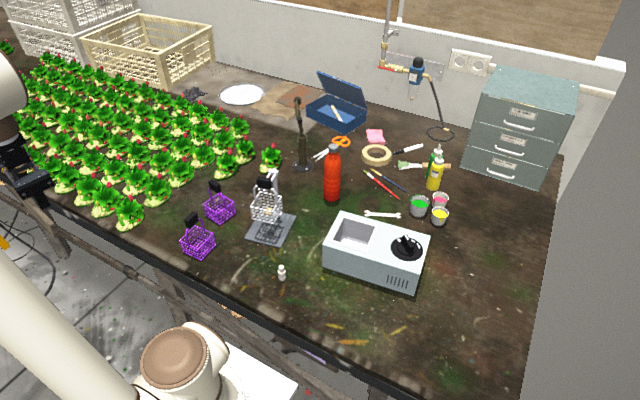

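View pics/top0.png

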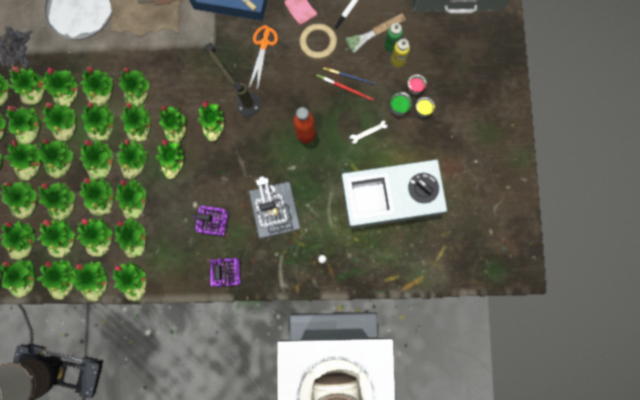

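Scene shows two purple decoys at (220,208) and (197,241), and the steel basket on the stand at (267,205). The top view puts it at (270,208), with the cleaner at (395,193). I'll get a closer look with the wrist camera.

```bash
python3 - <<'E'
from workcell import env
import cv2, numpy as np, pickle
env.move_straight([0.137,0.61,0.45])
env.goto([0.40,0.15,0.47],[180,0,0])
D={}
for n,pos in (("stand",[0.40,0.15,0.47]),("clean",[0.45,-0.18,0.42])):
    env.goto(pos,[180,0,0]); env.dwell(0.3)
    p=env.grab_frame("wrist"); D[n]=p; cv2.imwrite(f"pics/w_{n}.png",p["image"])
    print(n,p["fx"],p["fy"],p["cx"],p["cy"],p["D"],p["position"],p["orientation"],env.read_state()["position"])
    for t in ("basket","basket_grip","air_cap","stand","cleaner","dial_grip","dial"):
        r=env.search_frame(p,t); print(t,[(x["xyz"],round(x["score"],2)) for x in r][:3])
        m=env.trace(p,t); D[n+t]=[x["mask"] for x in m]; print("  ",[(round(x["score"],2),int(x["mask"].sum()),np.argwhere(x["mask"]).mean(0).round().tolist()) for x in m][:3])
pickle.dump(D,open("d.pkl","wb")); print(env.read_state()["clock"])
E
```

```text
stand 290.0173968173126 290.0173968173126 325.4983734617882 199.45695199315705 [-0.03656931  0.          0.          0.          0.        ] [0.4737219  0.15088738 0.63190765] [-1.54264633e+01  1.71712059e-02 -9.00504604e+01] [0.39998296 0.15000891 0.47001078]
basket [([0.353, 0.2903, 0.0452], 0.82), ([0.4864, 0.3374, 0.0541], 0.69), ([0.504, 0.1619, 0.125], 0.58)]
   [(0.95, 1238, [183.0, 253.0]), (0.82, 813, [114.0, 225.0]), (0.56, 1135, [98.0, 317.0])]
basket_grip [([0.4874, 0.3379, 0.0538], 0.94), ([0.3477, 0.298, 0.0463], 0.81), ([0.5501, -0.2438, 0.1203], 0.26)]
   [(0.94, 1284, [113.0, 227.0]), (0.8, 974, [98.0, 317.0]), (0.76, 1017, [183.0, 253.0])]
air_cap []
   [(0.38, 1093, [98.0, 317.0])]
stand [([0.528, 0.1657, 0.0088], 0.91), ([0.3785, 0.0363, 0.0331], 0.31)]
   [(0.76, 3260, [90.0, 317.0])]
cleaner [([0.5526, -0.1562, 0.1038], 0.95)]
   [(0.88, 13620, [77.0, 499.0])]
dial_grip [([0.551, -0.2413, 0.1153], 0.69)]
   [(0.63, 754, [72.0, 557.0])]
dial [([0.5485, -0.2437, 0.1189], 0.57), ([0.5493, -0.1502, 0.0985], 0.34)]
   [(0.89, 824, [72.0, 556.0])]
clean 290.0173968173
[... 367 characters left out ...]
673, [132.0, 102.0]), (0.84, 1575, [215.0, 81.0]), (0.67, 1367, [143.0, 44.0])]
basket_grip [([0.5069, 0.1487, 0.1199], 0.93), ([0.3477, 0.2969, 0.0399], 0.86), ([0.4869, 0.3357, 0.0499], 0.64)]
   [(0.92, 1401, [216.0, 79.0]), (0.84, 1525, [129.0, 104.0])]
air_cap []
   [(0.44, 809, [98.0, 369.0]), (0.41, 103, [134.0, 128.0])]
stand [([0.5363, 0.161, 0.0083], 0.77), ([0.5003, 0.1513, 0.092], 0.55)]
   [(0.82, 5022, [115.0, 133.0])]
cleaner [([0.5534, -0.1727, 0.1039], 0.71)]
   [(0.86, 15014, [102.0, 319.0])]
dial_grip [([0.5546, -0.2488, 0.1041], 0.82)]
   [(0.9, 775, [97.0, 369.0]), (0.52, 87, [135.0, 126.0])]
dial [([0.5513, -0.2451, 0.1059], 0.61)]
   [(0.93, 800, [98.0, 369.0])]
8.3083
```

```bash
cat > h.py <<'E'
from workcell import env
import cv2, numpy as np
from scipy.spatial.transform import Rotation as R
def K(p): return np.array([[p["fx"],0,p["cx"]],[0,p["fy"],p["cy"]],[0,0,1.]])
def to_plane(p,uv,z):
    uv=np.array(uv,float).reshape(-1,1,2)
    n=cv2.undistortPoints(uv,K(p),np.array(p["D"],float)).reshape(-1,2)
    d=R.from_euler("xyz",p["orientation"],degrees=True).apply(np.c_[n[:,0],-n[:,1],-np.ones(len(n))])
    c=np.array(p["position"]); return (c+d*((z-c[2])/d[:,2])[:,None])
def project(p,X):
    q=R.from_euler("xyz",p["orientation"],degrees=True).inv().apply(np.array(X,float)-p["position"])*[1,-1,-1]
    return cv2.projectPoints(q,np.zeros(3),np.zeros(3),K(p),np.array(p["D"],float))[0].reshape(-1,2)
E
python3 - <<'E'
from h import *
import pickle
D={}
for n,pos in (("stand",[0.50,0.15,0.40]),("clean",[0.54,-0.17,0.34])):
    env.goto(pos,[180,0,0]); env.dwell(0.3)
    p=env.grab_frame("wrist"); D[n]=p
    cv2.imwrite(f"pics/v_{n}.png",cv2.resize(p["image"][20:380,120:520],None,fx=1.65,fy=1.65,interpolation=cv2.INTER_CUBIC))
    for t in (("basket_grip","air_cap","stand") if n=="stand" else ("cleaner","dial_grip","dial")):
        r=env.search_frame(p,t); print(t,[(x["xyz"],round(x["score"],2)) for x in r][:3])
        m=env.trace(p,t); D[n+t]=[x["mask"] for x in m]; print("  ",[(round(x["score"],2),int(x["mask"].sum()),cv2.minAreaRect(np.argwhere(x["mask"])[:,::-1].astype(np.float32))) for x in m][:3])
pickle.dump(D,open("d.pkl","wb")); print(env.read_state()["clock"])
E
```

```text
basket_grip [([0.5067, 0.1592, 0.123], 0.82), ([0.3669, 0.2855, 0.0241], 0.67), ([0.4939, 0.337, 0.0522], 0.63)]
   [(0.72, 555, ((254.64385986328125, 229.38357543945312), (47.471885681152344, 31.413843154907227), 32.574058532714844)), (0.66, 1226, ((217.2879180908203, 165.93154907226562), (56.164772033691406, 41.32672119140625), 8.426968574523926)), (0.61, 1339, ((316.1529235839844, 165.688232421875), (48.483951568603516, 51.62944030761719), 77.47119140625))]
air_cap [([0.501, 0.1566, 0.0961], 0.53)]
   [(0.52, 93, ((319.87060546875, 161.4176483154297), (9.653406143188477, 14.9682035446167), 77.47119140625))]
stand [([0.5395, 0.1597, 0.0073], 0.98)]
   [(0.77, 3290, ((317.47802734375, 149.3975372314453), (77.52577209472656, 64.8841781616211), 77.90524291992188)), (0.44, 15598, ((517.6326293945312, 136.96878051757812), (88.35330200195312, 189.9430694580078), 83.0887680053711))]
cleaner []
   [(0.59, 18375, ((325.0000305175781, 167.0), (101.23739624023438, 190.9765625), 82.40535736083984))]
dial_grip [([0.5538, -0.2495, 0.1026], 0.73)]
   [(0.76, 1031, ((382.0, 161.5), (35.0, 34.0), 90.0))]
dial [([0.5527, -0.2475, 0.107], 0.81), ([0.5354, 0.158, 0.0082], 0.26)]
   [(0.57, 1060, ((382.0, 161.5), (35.0, 36.0), 90.0)), (0.23, 18565, ((325.131591796875, 166.0833740234375), (101.2271957397461, 192.62722778320312), 82.80076599121094))]
12.1167
```

View pics/v_stand.png

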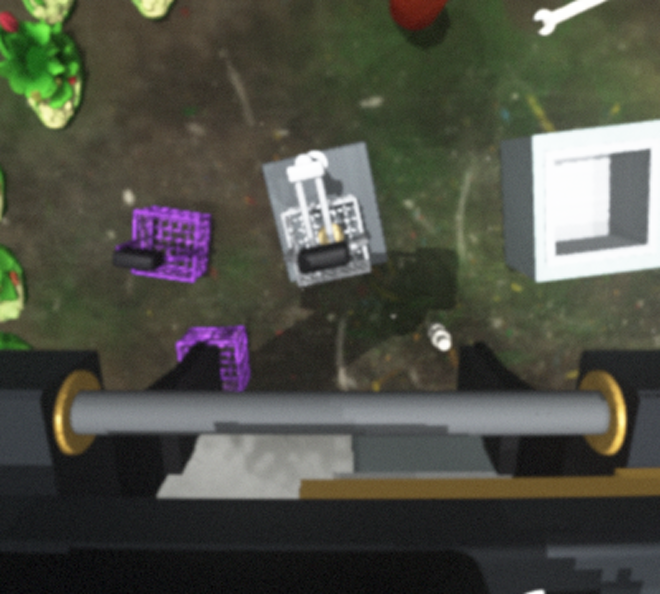

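View pics/v_clean.png

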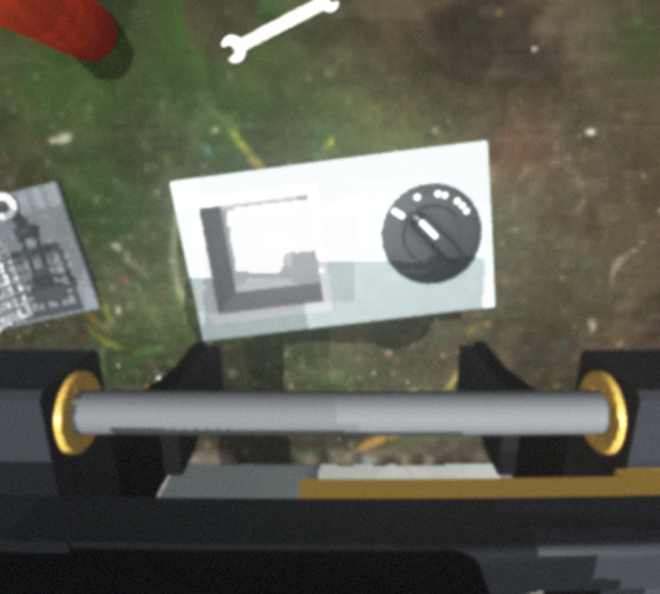

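Steel basket (crop 325,240, on the grey stand, brass cap visible at 330,235) is the target; the purple ones (172,243) and (215,355) are decoys. Cleaner: tank at crop (262,255), dial at (431,233), pointer up-left between the bar and one pip.

```bash
python3 - <<'E'
from h import *
import pickle
from scipy.optimize import least_squares
D=pickle.load(open("d.pkl","rb"))
un=lambda a:(np.array(a,float)+.5)/1.65-.5+[120,20]
def fit(p,px,loc,z,x0):
    loc=np.array(loc,float)
    def f(s):
        c,sn=np.cos(s[2]),np.sin(s[2]); X=loc[:,:2]@np.array([[c,sn],[-sn,c]])+s[:2]
        return (project(p,np.c_[X,loc[:,2] if loc.shape[1]>2 else np.full(len(X),z)])-un(px)).ravel()
    r=least_squares(f,x0,loss="soft_l1"); return r.x,f(r.x).reshape(-1,2).round(1).tolist()
pc,ps=D["clean"],D["stand"]
print("cleaner",fit(pc,[(171,181),(487,140),(495,306),(204,341)],[(.07,.13),(.07,-.13),(-.07,-.13),(-.07,.13)],.1,[.55,-.17,.1]))
print("tank rim",to_plane(pc,un([(201,207),(307,196),(323,300),(213,312)]),.1).round(4).tolist())
d=to_plane(pc,un([(431,233)]),.11); print("dial skirt",d)
print("dial line",to_plane(pc,un([(415,218),(440,242),(460,262)]),.133).round(4).tolist())
print("plate",to_plane(ps,un([(262,163),(364,142),(386,262)]),.008).round(4).tolist())
print("stand",fit(ps,[(315,160)],[(.072,0)],.178,[.5,.15,.1]))
print("block ends/centre top",to_plane(ps,un([(300,251),(349,243),(325,247)]),.21).round(4).tolist())
print("block mid",to_plane(ps,un([(325,257)]),.196).round(4))
# top view rect of stand plate mask
for m in D["standstand"][:1]:
    c=max(cv2.findContours(m.astype(np.uint8),0,2)[0],key=cv2.contourArea); print(cv2.approxPolyDP(cv2.convexHull(c),3,True).reshape(-1,2).tolist())
p=ps; im=p["image"][100:210,250:390]; cv2.imwrite("pics/crop1.png",cv2.resize(im,None,fx=5,fy=5,interpolation=cv2.INTER_CUBIC))
E
```

```text
cleaner (array([ 0.54789413, -0.16706467,  0.12554067]), [[-0.2, 0.4], [0.2, 0.2], [-0.2, -0.2], [0.1, -0.4]])
tank rim [[0.5803, -0.0529, 0.1], [0.5891, -0.1414, 0.1], [0.4999, -0.1539, 0.1], [0.4888, -0.0567, 0.1]]
dial skirt [[ 0.55995198 -0.2434168   0.11      ]]
dial line [[0.5746, -0.2261, 0.133], [0.5561, -0.2464, 0.133], [0.5403, -0.263, 0.133]]
plate [[0.5762, 0.2368, 0.008], [0.5983, 0.1229, 0.008], [0.463, 0.0955, 0.008]]
stand (array([0.50589727, 0.16173135, 0.10079803]), [[-0.0, 0.0]])
block ends/centre top [[0.5119, 0.1795, 0.21], [0.5178, 0.1431, 0.21], [0.5148, 0.1609, 0.21]]
block mid [[0.5047 0.1614 0.196 ]]
[[340, 106], [354, 176], [344, 179], [292, 171], [280, 119]]
```

View pics/crop1.png

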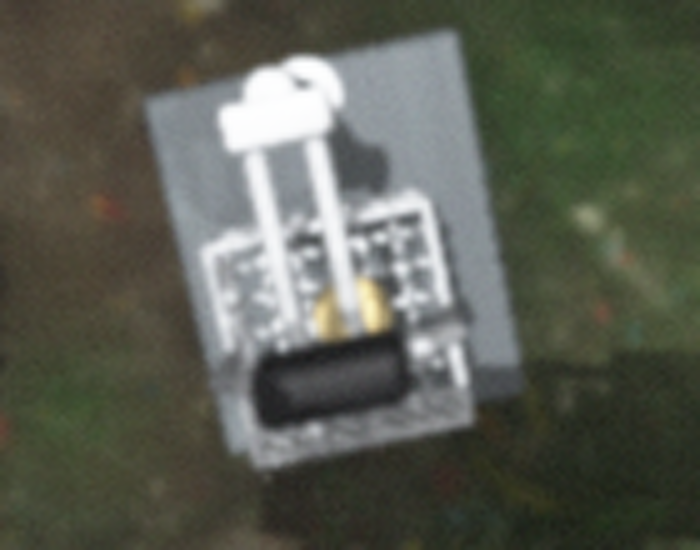

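```bash
python3 - <<'E'
from h import *
import pickle
D={}
env.goto([0.48,0.155,0.36],[180,0,11.2]); env.dwell(0.3)
p=env.grab_frame("wrist"); pickle.dump(p,open("p2.pkl","wb"))
cy=np.cos(.195); s=np.sin(.195)
def P(o,z): 
    o=np.atleast_2d(o); return np.c_[.506+o[:,0]*cy-o[:,1]*s,.160+o[:,0]*s+o[:,1]*cy,np.full(len(o),z)]
q=project(p,P([(0,0)],.21))[0]; print(q)
x0,y0=int(q[0])-60,max(0,int(q[1])-60)
im=cv2.resize(p["image"][y0:y0+110,x0:x0+130],None,fx=6,fy=6,interpolation=cv2.INTER_CUBIC)[:600,:800]
b=[(8,20),(8,-20),(-8,-20),(-8,20)]
for z,c in ((.21,(0,255,0)),(.178,(0,0,255))):
    cv2.polylines(im,[((project(p,P(b,z))-[x0,y0]+.5)*6-.5).astype(int)],True,c,1)
cv2.circle(im,tuple(((project(p,P([(.072,0)],.178))[0]-[x0,y0]+.5)*6).astype(int)),4,(255,0,0),-1)
cv2.imwrite("pics/crop2.png",im); print(x0,y0,env.read_state()["clock"])
E
```

```text
[325.63115564 165.09447329]
265 105 13.7167
```

View pics/crop2.png

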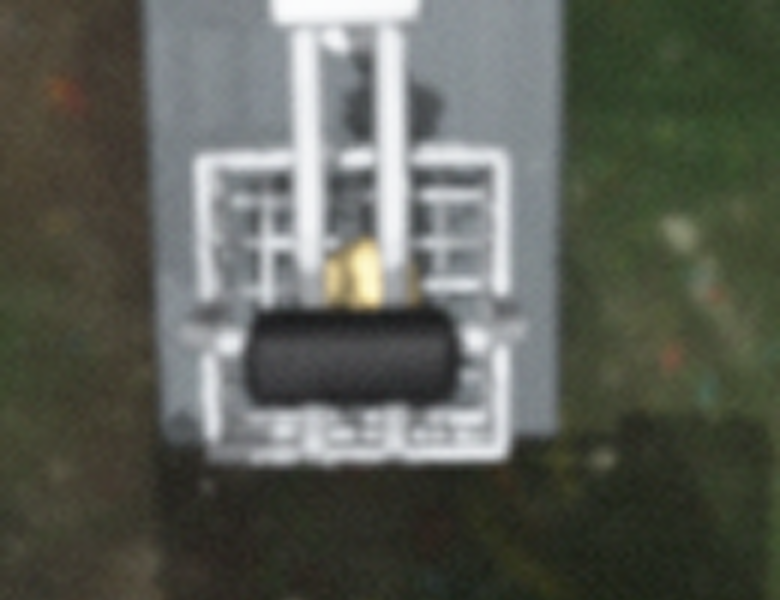

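```bash
python3 - <<'E'
from h import *
import pickle
p=pickle.load(open("p2.pkl","rb"))
un=lambda a:(np.array(a,float)+.5)/6-.5+[265,105]
u=np.array([np.cos(.195),np.sin(.195)])
a=to_plane(p,un([(353,404)]),.208)[0,:2]+.0075*u; b=to_plane(p,un([(353,311)]),.181)[0,:2]-.0075*u; c=to_plane(p,un([(353,357)]),.206)[0,:2]
e=to_plane(p,un([(250,357),(458,350)]),.206); print(a,b,c,e)
print("prong mid/post collar",to_plane(p,un([(347,0)]),.176))
E
```

```text
[0.50522834 0.16233063] [0.50384052 0.16220045] [0.50602758 0.16247139] [[0.50243022 0.18089584 0.206     ]
 [0.51095766 0.1439561  0.206     ]]
prong mid/post collar [[0.568259   0.17590295 0.176     ]]
```

```bash
python3 - <<'E'
from h import *
S=lambda:(lambda s:(s["clock"],s["position"].round(4).tolist(),s["tool_rot"].round(1).tolist(),s["force"].round(2).tolist(),round(s["opening"],3),round(s["finger_force"],2)))(env.read_state())
r=[180,0,11.5]
env.goto([0.505,0.162,0.27],r)
print(env.move_straight([0.505,0.162,0.183],rate=0.08,force_limit=5),S())
env.gripper_to(0.6); env.gripper_to(0.3,grasp_force=25); print(S())
p=env.grab_frame("scene"); cv2.imwrite("pics/g.png",cv2.resize(p["image"][130:280,180:340],None,fx=4,fy=4,interpolation=cv2.INTER_CUBIC))
E
```

```text
False (15.4167, [0.5054, 0.1622, 0.1836], [-180.0, -0.1, 11.5], [0.75, -0.61, -0.24], 0.998, 0.0)
(16.6917, [0.505, 0.162, 0.183], [-180.0, 0.0, 11.5], [-0.58, -0.54, -0.73], 0.461, 24.97)
```

View pics/g.png

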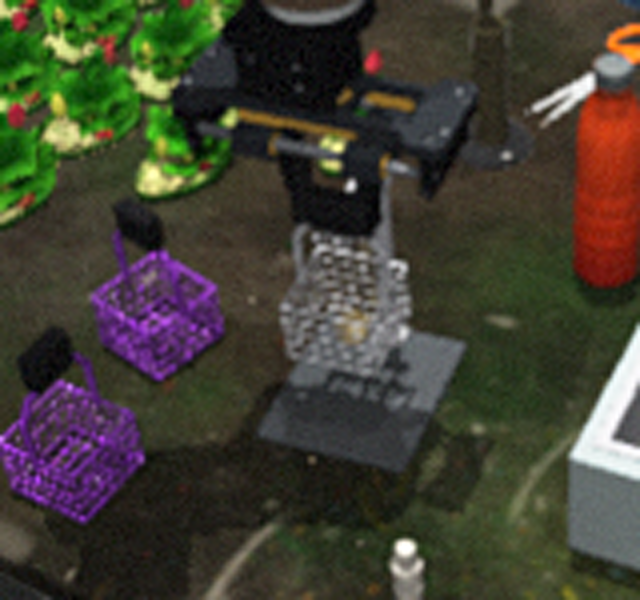

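The gripper holds the block (40 mm wide) and the basket still hangs on the hook with the cap inside. Next: lift, withdraw and transport.

```bash
python3 - <<'E'
from h import *
S=lambda:(lambda s:(s["clock"],s["position"].round(4).tolist(),s["tool_rot"].round(1).tolist(),s["force"].round(2).tolist(),round(s["opening"],3),round(s["finger_force"],2)))(env.read_state())
g=np.array([.505,.162]); u=np.array([np.cos(.198),np.sin(.198)])
env.move_straight([*g,.209],rate=.05); env.dwell(.2); print(S())
a=g-.1*u
print(env.move_straight([*a,.209],rate=.06,force_limit=6),S())
env.move_straight([*a,.245],rate=.08)
env.move_straight([.43,.0,.245],rate=.1)
t=[.5395,-.1012]
env.move_straight([*t,.245],[180,0,7.2],rate=.1); env.dwell(.3); print(S())
p=env.grab_frame("scene"); cv2.imwrite("pics/t.png",cv2.resize(p["image"][150:300,280:450],None,fx=4,fy=4,interpolation=cv2.INTER_CUBIC))
E
```

```text
(17.6083, [0.5048, 0.1619, 0.2086], [180.0, 0.0, 11.5], [0.44, 0.0, -1.81], 0.458, 24.97)
False (19.425, [0.4072, 0.1424, 0.2089], [180.0, 0.0, 11.5], [-0.68, -0.01, -2.16], 0.458, 24.97)
(23.5583, [0.5394, -0.101, 0.2451], [-180.0, -0.0, 7.2], [-0.19, 0.26, -1.62], 0.455, 24.97)
```

View pics/t.png

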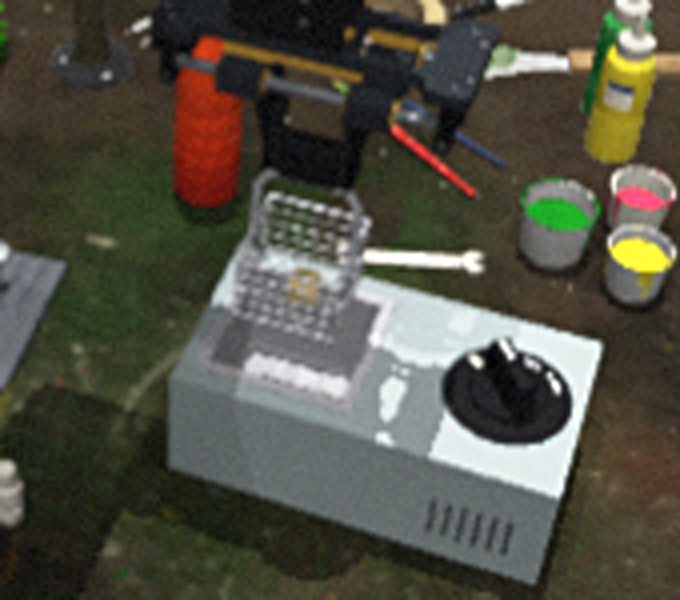

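Basket held above the tank with the cap inside (crop 305,285). Now I'll lower it with force watch.

```bash
python3 - <<'E'
from h import *
S=lambda:(lambda s:(s["clock"],s["position"].round(4).tolist(),s["tool_rot"].round(1).tolist(),s["force"].round(2).tolist(),round(s["opening"],3),round(s["finger_force"],2)))(env.read_state())
t=[.5395,-.1012]
env.move_straight([*t,.15],rate=.07,force_limit=5); print(S())
print(env.move_straight([*t,.127],rate=.02,force_limit=2.5),S())
E
```

```text
(25.1167, [0.5399, -0.1012, 0.1505], [180.0, -0.1, 7.2], [0.07, 0.01, -1.37], 0.455, 24.98)
True (25.925, [0.5394, -0.1013, 0.1333], [180.0, 0.0, 7.2], [-0.13, -0.9, 3.47], 0.452, 24.98)
```

```bash
python3 - <<'E'
from h import *
import pickle
S=lambda:(lambda s:(s["clock"],s["position"].round(4).tolist(),s["force"].round(2).tolist(),round(s["opening"],3),round(s["finger_force"],2)))(env.read_state())
env.gripper_to(0.75); env.dwell(.2); print(S())
env.move_straight([.5395,-.1012,.25],rate=.1)
env.goto([.535,-.235,.27],[180,0,7.2]); env.dwell(.3)
p=env.grab_frame("wrist"); pickle.dump(p,open("p3.pkl","wb")); print(S())
c=project(p,[[.557,-.245,.133],[.54,-.101,.148]]); print(c)
im=p["image"][40:240,200:460]; cv2.imwrite("pics/dial.png",cv2.resize(im,None,fx=3,fy=3,interpolation=cv2.INTER_CUBIC))
E
```

```text
(26.875, [0.5382, -0.1012, 0.132], [-0.0, 0.01, 0.42], 0.749, 0.0)
(29.1583, [0.5352, -0.2341, 0.27], [0.6, -0.05, 0.61], 0.747, 0.0)
[[339.36060597 172.7142944 ]
 [194.87921502 174.3036115 ]]
```

View pics/dial.png

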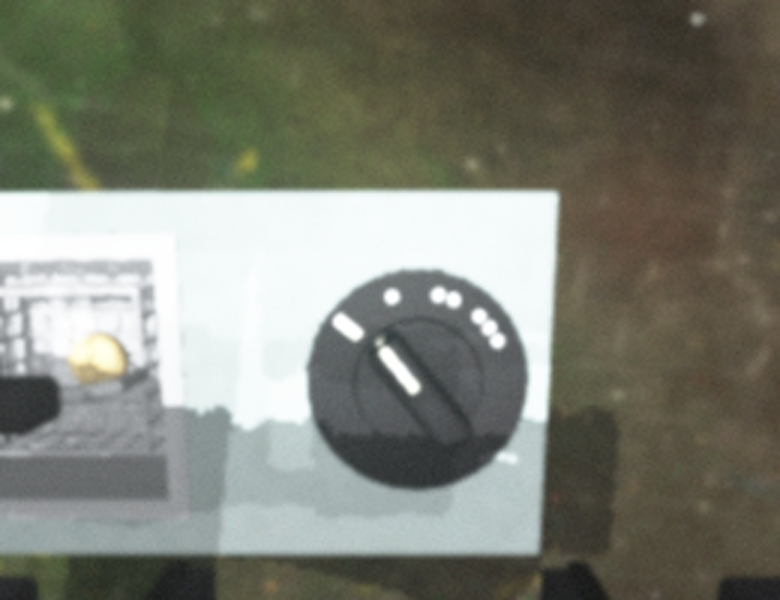

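Basket stands in the tank with the cap in it (105,355). Dial skirt centre is (418,378), with the pointer line from (380,342) to (415,390).

```bash
python3 - <<'E'
from h import *
import pickle
p=pickle.load(open("p3.pkl","rb"))
un=lambda a:(np.array(a,float)+.5)/3-.5+[200,40]
print(to_plane(p,un([(418,378)]),.104), to_plane(p,un([(421,390)]),.132))
w=to_plane(p,un([(380,342),(415,390),(376,333),(462,442)]),.133)[:,:2]
for a,b in ((0,1),(2,3)): d=w[a]-w[b]; th=np.arctan2(d[1],d[0]); print(np.degrees(th),"dial",.9-(th-.1255),np.hypot(*d))
E
```

```text
[[ 0.56000061 -0.24550696  0.104     ]] [[ 0.56010115 -0.24528709  0.132     ]]
43.48970262834226 dial 0.2664614984221959 0.02053767332737498
45.713598542969166 dial 0.22764719249030552 0.04866473058413514
```

```bash
python3 - <<'E'
from h import *
import pickle
S=lambda:(lambda s:(s["clock"],s["position"].round(4).tolist(),s["tool_rot"].round(1).tolist(),s["force"].round(2).tolist(),round(s["opening"],3),round(s["finger_force"],2)))(env.read_state())
c=[.5595,-.2454]
print([None if (q:=env.inverse_kinematics([*c,.11],[180,0,y])) is None else q[5] for y in (44.5,-10)])
env.goto([*c,.20],[180,0,44.5]); env.gripper_to(.5)
print(env.move_straight([*c,.11],rate=.08,force_limit=5),S())
env.gripper_to(.05,grasp_force=20); print(S())
for y in np.linspace(44.5,-10,8)[1:]:
    env.goto([*c,.11],[180,0,y]); print(S())
env.dwell(.3); env.gripper_to(.5); print(S())
env.move_straight([*c,.2],rate=.1)
env.goto([.535,-.21,.29],[180,0,7.2]); env.dwell(.3)
p=env.grab_frame("wrist"); pickle.dump(p,open("p4.pkl","wb")); print(S())
cv2.imwrite("pics/dial2.png",cv2.resize(p["image"][40:240,170:430],None,fx=3,fy=3,interpolation=cv2.INTER_CUBIC))
E
```

```text
[np.float64(143.01993188974808), np.float64(88.51993188974805)]
False (31.8083, [0.56, -0.2455, 0.1107], [179.9, -0.0, 44.5], [-0.2, -0.19, 0.15], 0.498, 0.0)
(32.4333, [0.559, -0.2447, 0.11], [-179.9, 0.0, 44.5], [-2.5, 4.04, 2.88], 0.16, 20.0)
(32.6917, [0.5592, -0.245, 0.11], [-180.0, 0.0, 36.9], [-1.92, 3.74, 2.93], 0.161, 20.0)
(32.95, [0.5595, -0.2453, 0.11], [-180.0, 0.0, 29.2], [-0.96, 3.21, 2.38], 0.159, 20.0)
(33.2083, [0.5596, -0.2457, 0.11], [180.0, -0.0, 21.5], [-0.89, 0.52, 0.86], 0.158, 20.0)
(33.4667, [0.5598, -0.2461, 0.11], [179.9, -0.0, 13.7], [-0.72, -1.68, -0.11], 0.157, 20.0)
(33.725, [0.5598, -0.2464, 0.11], [179.9, -0.0, 5.9], [0.43, -4.13, -1.29], 0.162, 20.0)
(33.9833, [0.5598, -0.2468, 0.11], [179.9, -0.1, -1.9], [0.13, -6.48, -1.72], 0.159, 20.0)
(34.2417, [0.5598, -0.2472, 0.11], [179.9, -0.1, -9.7], [0.7, -7.8, -3.09], 0.157, 20.0)
(35.35, [0.5595, -0.2453, 0.11], [-180.0, 0.0, -10.0], [0.66, -1.06, -0.01], 0.499, 0.0)
(37.2333, [0.5348, -0.2102, 0.2888], [-180.0, 0.1, 7.2], [0.44, 0.34, 0.6], 0.496, 0.0)
```

View pics/dial2.png

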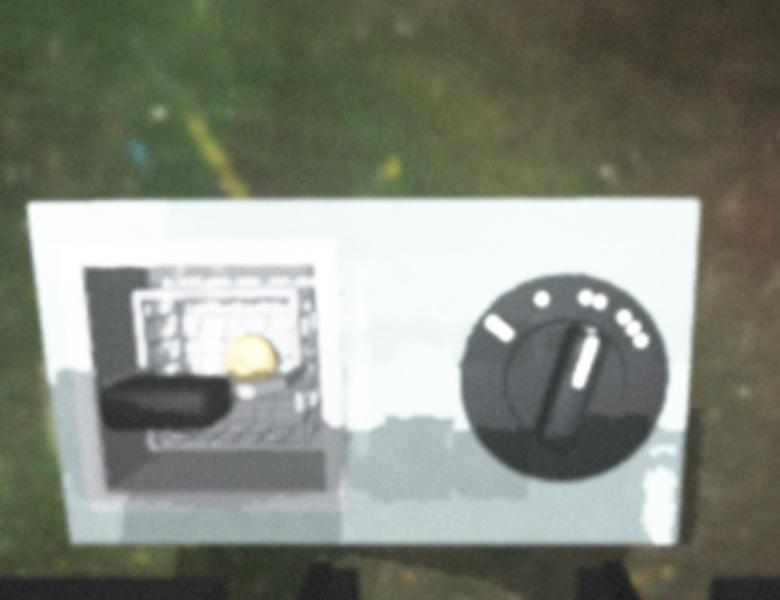

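```bash
python3 - <<'E'
from h import *
import pickle
p=pickle.load(open("p4.pkl","rb"))
un=lambda a:(np.array(a,float)+.5)/3-.5+[170,40]
w=to_plane(p,un([(591,340),(579,387),(586,330),(557,447)]),.133)[:,:2]
for a,b in ((0,1),(2,3)): d=w[a]-w[b]; th=np.arctan2(d[1],d[0]); print("dial",.9-(th-.1255))
u=np.array([np.cos(.1255),np.sin(.1255)])
print("basket",to_plane(p,un([(215,291)]),.076)[0,:2]-.035*u,"block",to_plane(p,un([(160,402)]),.156))
E
```

```text
dial 1.1178414656662365
dial 1.1125784046675684
basket [ 0.53885605 -0.10101894] block [[ 0.54118575 -0.10173152  0.156     ]]
```

```bash
python3 - <<'E'
from h import *
import pickle
p=pickle.load(open("p4.pkl","rb"))
un=lambda a:(np.array(a,float)+.5)/3-.5+[170,40]
w=to_plane(p,un([(564,377),(500,327),(541,299),(592,299),(633,328)]),.105)[:,:2]
d=w[1:]-w[0]; print(.9-(np.arctan2(d[:,1],d[:,0])-.1255))
E
```

```text
[-0.01465941  0.59004994  1.21854742  1.84133499]
```

The dial reads about 1.115, inside the 1.05–1.35 band but near its lower edge. I'll nudge it towards the middle.

```bash
python3 - <<'E'
from h import *
import pickle
c=[.5597,-.2458]
env.goto([*c,.20],[180,0,-5])
print(env.move_straight([*c,.11],rate=.1,force_limit=5))
env.gripper_to(.05,grasp_force=25)
for y in (-8,-12): env.goto([*c,.11],[180,0,y])
env.dwell(.4); s=env.read_state(); print(s["tool_rot"],s["opening"],s["force"]); env.gripper_to(.5)
env.move_straight([*c,.2],rate=.1)
env.goto([.535,-.21,.29],[180,0,7.2]); env.dwell(.3)
p=env.grab_frame("wrist"); pickle.dump(p,open("p5.pkl","wb")); print(env.read_state()["clock"])
cv2.imwrite("pics/dial3.png",cv2.resize(p["image"][40:240,170:430],None,fx=3,fy=3,interpolation=cv2.INTER_CUBIC))
E
```

```text
False
[ 1.79896906e+02 -9.81046637e-02 -1.20112080e+01] 0.16044988624976605 [ 1.24163604 -5.63839422 -1.61534668]
42.9833
```

View pics/dial3.png

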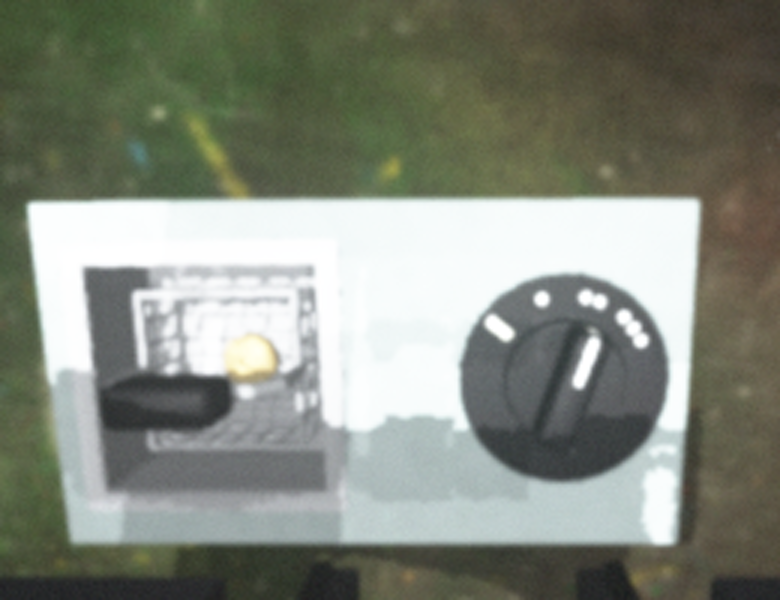

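The basket is still flat in the tank with the cap in it. The pointer line (580,387) to (594,337) sits slightly further clockwise, at about 1.15–1.2 rad, within the band. Handing in.

```bash
python3 -c "
from workcell import env
print(env.close_job())"
```

```text
the job is handed in; nothing more can be done
None
```

The job is handed in, with no verdict shown: the basket stands in the tank with the air cap in it, released, and the dial is at the two-pip mark (about 1.15–1.2 rad by camera, allowed 1.05–1.35); the arm never went near the bottle, coupler or spanner, though I did not re-measure them at the end.

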